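# Put the microscope optics back in their case

## Task

Put the four optical parts away in the foam-lined case, each upright on the floor of its own pocket: the big objective in the wide round pocket, the small objective in the narrow round one, the filter cube in the square one and the prism slider in the oblong one. Set them down, do not let them fall. Leave the eyepiece and the post clamp standing where they are: they do not belong in the case.

Things in the scene. Friction and masses are not known exactly. Their poses are not given: they have to be found in the camera images.
- objective_big: The big objective lens, loose, upright: a bare-metal cylinder 40 mm in diameter and straight up to 46 mm, above which it tapers to a 25 mm wide lens end at 64 mm; a darker ring round the barrel. About 0.3 kg. On a white 3 mm mat, 75 mm or more from its neighbours, centre to centre. Origin: centre of its underside, z up.
- objective_small: The small objective lens, loose, upright: same style, 26 mm in diameter and straight up to 34 mm, tapering to a 16 mm lens end at 44 mm. About 0.11 kg. On a white 3 mm mat, 75 mm or more from its neighbours, centre to centre. Origin: centre of its underside, z up.
- filter_cube: The filter cube, loose: a black block 38 x 38 mm, 36 mm high, with a round 30 mm glass window in a metal ring in its top and windows in two sides; nothing sticks out. About 0.09 kg. x and y are square to its sides. On a white 3 mm mat, 75 mm or more from its neighbours, centre to centre. Origin: centre of its underside, z up.
- prism_slider: The prism slider, loose, lying as a dark metal bar 60 mm long (its x axis), 20 mm wide (its y axis) and 28 mm high, small round windows in its long sides, one bare-metal end band. About 0.1 kg. On a white 3 mm mat, 75 mm or more from its neighbours, centre to centre. Origin: centre of its underside, z up.
- eyepiece: An eyepiece, a look-alike that does not belong in the case: loose, upright, 60 mm high, narrow metal tube 30 mm in diameter below, wider black rubber eyecup above that flares to 45 mm at the top, with a large 28 mm glass on top. On a white 3 mm mat, 75 mm or more from its neighbours, centre to centre. Origin: centre of its underside, z up.
- post_clamp: A post clamp, a look-alike that does not belong in the case: loose black block 38 (x) x 34 (y) mm, 36 mm high, no window, a narrow slit in its top and a steel thumbscrew sticking out 10 mm from its +x side. On a white 3 mm mat, 75 mm or more from its neighbours, centre to centre. Origin: centre of its underside, z up.
- well_wide: The insert with the wide round pocket, 58 mm in diameter. Fixed black foam tile 88 x 88 x 16 mm, pocket 12 mm deep, grey floor. Its top is 20 mm above the bench, flush with the rim of the aluminium case (198 mm square) holding four tiles two by two, 92 mm apart. Origin: centre of the tile's underside, z up; pocket centred, its floor 4 mm and the top face 16 mm above the origin.
- well_narrow: The insert with the narrow round pocket, 42 mm in diameter. Fixed black foam tile 88 x 88 x 16 mm, pocket 12 mm deep, grey floor. Its top is 20 mm above the bench, flush with the rim of the aluminium case (198 mm square) holding four tiles two by two, 92 mm apart. Origin: centre of the tile's underside, z up; pocket centred, its floor 4 mm and the top face 16 mm above the origin.
- well_square: The insert with the square pocket, 54 x 54 mm, square to tile x and y. Fixed black foam tile 88 x 88 x 16 mm, pocket 12 mm deep, grey floor. Its top is 20 mm above the bench, flush with the rim of the aluminium case (198 mm square) holding four tiles two by two, 92 mm apart. Origin: centre of the tile's underside, z up; pocket centred, its floor 4 mm and the top face 16 mm above the origin.
- well_slot: The insert with the oblong pocket, 76 mm along tile x, 36 mm along tile y. Fixed black foam tile 88 x 88 x 16 mm, pocket 12 mm deep, grey floor. Its top is 20 mm above the bench, flush with the rim of the aluminium case (198 mm square) holding four tiles two by two, 92 mm apart. Origin: centre of the tile's underside, z up; pocket centred, its floor 4 mm and the top face 16 mm above the origin.
Not all that is in view belongs to the job. Leave any blue look-alike of the objective_big alone.

How it is judged (in metres and radians):
At the end, for the whole second after the job is handed in: Each of the four parts stands upright (within 0.15 rad) on the floor of its own pocket (origin within 13 mm of the pocket's centre and less than 4 mm above its floor) and is at rest; the eyepiece and the post clamp stand upright within 20 mm of where they were (horizontal distance between objective_big and well_wide below 0.013 m and z of objective_big in the frame of well_wide between 0 and 0.008 m and angle between each of objective_big, objective_small, filter_cube, prism_slider, eyepiece, post_clamp's own z axis and vertical below 0.15 rad and linear speed of each of objective_big, objective_small, filter_cube, prism_slider below 0.02 m/s and horizontal distance between objective_small and well_narrow below 0.013 m and z of objective_small in the frame of well_narrow between 0 and 0.008 m and horizontal distance between filter_cube and well_square below 0.013 m and z of filter_cube in the frame of well_square between 0 and 0.008 m and horizontal distance between prism_slider and well_slot below 0.013 m and z of prism_slider in the frame of well_slot between 0 and 0.008 m and distance of each of eyepiece, post_clamp from where it was at the start of the episode below 0.02 m); the robot touches nothing.
It fails at once if An optical part is let fall (moves faster than 0.6 m/s, about 2 cm of free fall, while the fingers do not hold it) ((contact force between the fingers and objective_big below 0.05 N and linear speed of objective_big above 0.6 m/s) or (contact force between the fingers and objective_small below 0.05 N and linear speed of objective_small above 0.6 m/s) or (contact force between the fingers and filter_cube below 0.05 N and linear speed of filter_cube above 0.6 m/s) or (contact force between the fingers and prism_slider below 0.05 N and linear speed of prism_slider above 0.6 m/s)).
It fails at once if The eyepiece or the post clamp is moved more than 20 mm (distance of any of eyepiece, post_clamp from where it was at the start of the episode above 0.02 m).
It also fails if it takes over 106 s, if anything falls off the work surface, if the arm or the gripper's body presses on something with over 40 N, if the wrist force passes 120 N, or if a joint passes its speed limit or range.

## Robot

A 6-joint arm with a two-finger parallel gripper is mounted at the origin on the work surface. World frame = base frame: x ahead of the robot, y to its left, z up, the work surface at z = 0. Lengths are in m, angles in degrees, forces in N, time in s.
With the tool pointing down it reaches from about 0.325 to 0.925 m from the base axis. Payload 3.1 kg.
Tool frame: the origin (TCP) lies between the finger pads; the fingertips stand 19 mm ahead of it and the grasp point (between the pads) is the TCP; z points along the fingers, y is the line along which they close (so a half turn about z gives the same grasp; the last joint's range is limited). The gripper opens to 85 mm and grips with 20 to 120 N. Pads are 22 mm wide; open, the fingers measure 114 mm over their backs; the gripper's body (76 mm by 85 mm) begins 54 mm behind the grasp point. The pads swing forward as they close: fully open they stand 13 mm farther back than shut.
Start: joints at [-79.538, 12.427, 92.441, -0, 75.132, -6.429], TCP at [0.182, -0.598, 0.25] pointing down, gripper open.
Joint ranges: [-157.48, 157.48], [-44.54, 120.13], [17.64, 146.25], [-64.5, 244.5], [7.68, 150.69], [-147.95, 147.95]. Speed limits (degrees/s): [159.86, 159.86, 180, 180, 180, 180].

## Interface

Orientations are given as [roll, pitch, yaw] about the fixed x, y, z axes, in that order (R = Rz(yaw) Ry(pitch) Rx(roll)).
In Python, from workcell import bot gives the robot as it stands. Calls block until the motion is done:
- bot.movep(position, orientation): joint-space move of the TCP to a pose.
- bot.move_straight(position, frame=None, max_speed=0.15, threshold=None): straight line of the TCP; frame=None keeps the orientation; max_speed is the mean speed in m/s. With threshold (N) it stops when the force on the tool has changed by that much, and returns True; else False.
- bot.set_joints(angles): joint-space move.
- bot.command_gripper(opening): finger opening in m; the grip force is fixed at half the most; returns when the fingers have stopped.
- bot.hold(seconds).
- bot.inverse_kinematics(position, orientation): joint angles nearest the present ones, or None.
- bot.sense(): the state.
- bot.snapshot(name): name is "side" or "top" or "wrist"; returns a dict with "img" (480x640x3 uint8, red, green, blue), "range_z" (480x640 float32, m along the optical axis (not along the pixel's ray), 0 where there is no reading), "mtx" (3x3 intrinsics, pixels), "pose" (4x4, takes a point from camera to world coordinates). Camera axes: x right, y up, looking along -z (the intrinsics and any distortion apply to the point x, -y, -z); pixel columns grow to the right and rows downward; lengths in m; the calibration is good to about 2 mm. A picture is of the moment at which its call begins.
A pose or a line that the arm cannot do raises bot.MotionError and nothing moves.
- bot.sign_off(): hands the job in; it is judged then, once.
The state is a dict: "clock": time; "joint_pos": joint angles; "qvel": joint speeds; "tau": joint torques, N m; "eef_pos": TCP position; "tool_rot": TCP orientation; "wrist_force": force on the tool from outside, world axes, zero at the start; "wrist_torque": the same for the moment, N m; "finger_gap": finger opening in m; "grip_force": force on a finger pad.
Only numpy, scipy, OpenCV 4.12 (cv2) and the standard library are available. Lean on these libraries where they do the work, as an engineer would, in place of code of your own. Each camera call takes 0.05 s, during which the arm holds its last target. There are 200 camera calls.

## Working session

There is one attempt and no reset: what is moved stays moved. The work goes in short steps, each a Python script; the robot and the scene stay as the last script left them, time stands still between calls to the robot, and variables do not carry over. Pictures are saved under pics/ and viewed, at most 14 in all, crops included, and the job is handed in when it is done.

```bash
mkdir -p pics
python3 - <<'E'
from workcell import bot
import cv2,numpy as np
for n in("top","side"):
    s=bot.snapshot(n); cv2.imwrite(f"pics/{n}0.png",s["img"][:,:,::-1]); np.savez(f"{n}0.npz",**s)
    print(n,s["mtx"].tolist(),s["pose"].round(4).tolist(),[k for k in s])
E
```

```text
top [[475.71058378297795, 0.0, 322.12105666844667], [0.0, 475.71058378297795, 235.38651943867134], [0.0, 0.0, 1.0]] [[-0.1982, 0.9592, -0.2018, 0.4003], [-0.9802, -0.1934, 0.0436, 0.0158], [0.0028, 0.2065, 0.9784, 0.8608], [0.0, 0.0, 0.0, 1.0]] ['img', 'range_z', 'mtx', 'pose']
side [[448.8417416629002, 0.0, 324.5857121717013], [0.0, 448.8417416629002, 239.5723996375825], [0.0, 0.0, 1.0]] [[0.9994, 0.0316, -0.0146, 0.5699], [-0.0327, 0.7084, -0.7051, -0.6947], [-0.0119, 0.7051, 0.709, 0.7319], [0.0, 0.0, 0.0, 1.0]] ['img', 'range_z', 'mtx', 'pose']
```

View pics/top0.png

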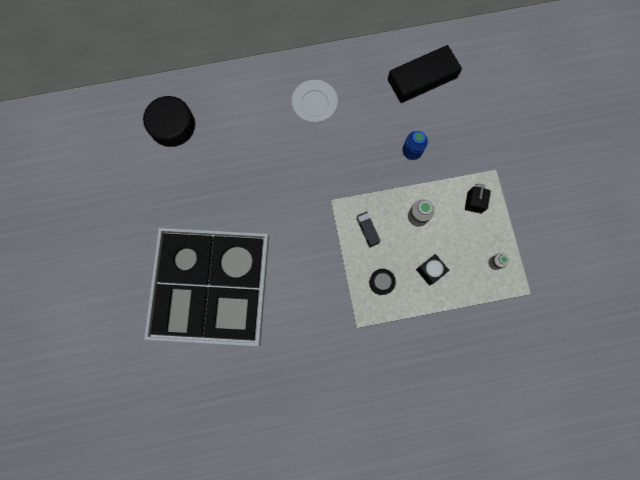

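View pics/side0.png

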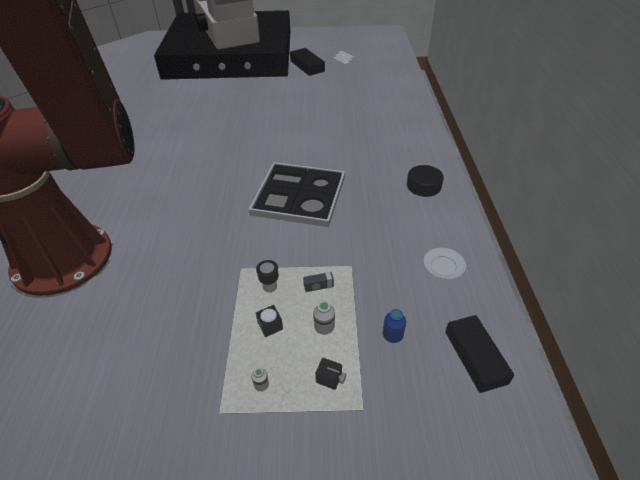

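Top view candidates:
- Big objective is the metal one with a green lens at (422,211). The blue look-alike at (415,144) is off the mat.
- Small objective is at (500,260).
- Cube, with the window, is at (433,269). The post clamp with its screw is at (478,198).
- Slider is at (369,229).
- Eyepiece is at (382,281).
- Wells: narrow (186,259), wide (237,262), slot (180,311), square (232,314).

I'll check these choices in enlarged crops.

Run:
```python
import cv2
i=cv2.imread("pics/top0.png")
cv2.imwrite("pics/c1.png",cv2.resize(i[165:315,340:540],None,fx=4,fy=4,interpolation=cv2.INTER_CUBIC))
cv2.imwrite("pics/c2.png",cv2.resize(i[220:350,135:285],None,fx=4,fy=4,interpolation=cv2.INTER_CUBIC))
```

```text
(no output)
```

View pics/c1.png

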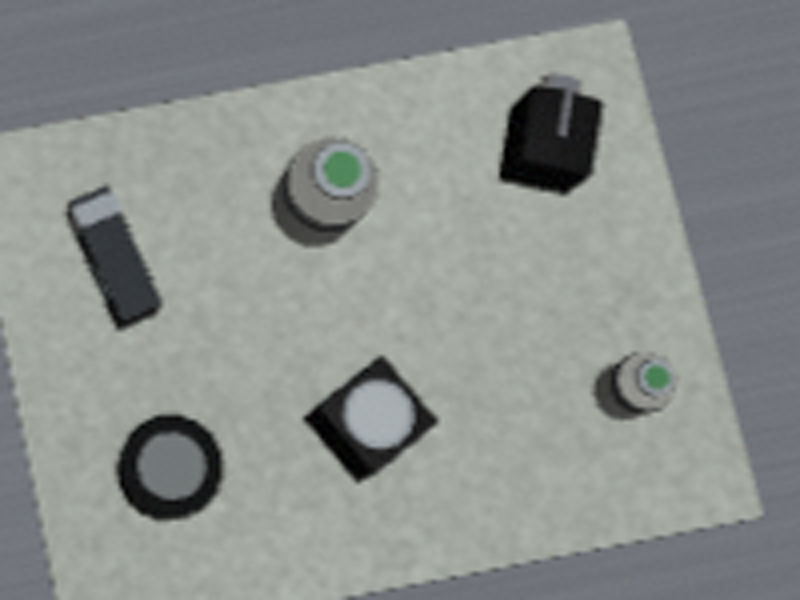

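View pics/c2.png

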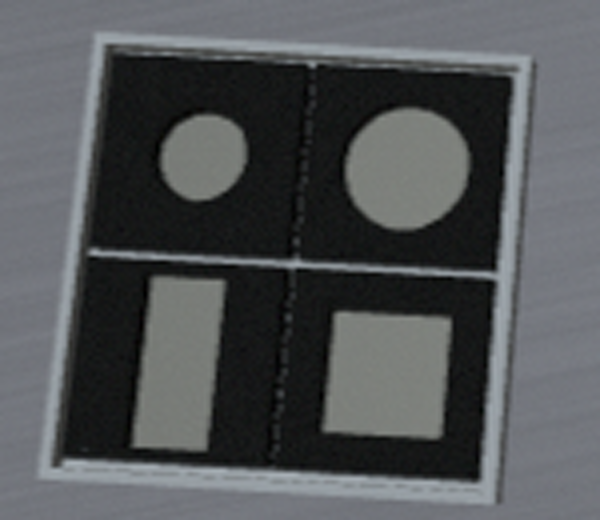

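The crops confirm the choices: green lens ends at crop (343,170) and (656,377), cube window at (379,414), slider around (115,258), and case rim corners at (96,33), (534,58), (497,503) and (38,478). Next I'll turn these into positions, using the depth data as a cross-check.

```bash
cat > h.py <<'E'
import numpy as np,cv2
def ray(s,uv,z):
    K,P=s["mtx"],s["pose"]; d=P[:3,:3]@np.array([(uv[0]-K[0,2])/K[0,0],-(uv[1]-K[1,2])/K[1,1],-1])
    return (P[:3,3]+d*(z-P[2,3])/d[2])[:2]
def cloud(s):
    K,P=s["mtx"],s["pose"]; v,u=np.mgrid[:480,:640]; r=s["range_z"]
    p=np.stack([(u-K[0,2])/K[0,0]*r,-(v-K[1,2])/K[1,1]*r,-r],-1)
    return p@P[:3,:3].T+P[:3,3]
def rect(W,c,z,rad,tol):
    m=(np.abs(W[...,2]-z)<tol)&(np.hypot(W[...,0]-c[0],W[...,1]-c[1])<rad)
    return cv2.minAreaRect((W[m][:,:2]*1000).astype(np.float32)),m.sum(),np.median(W[m][:,2])
E
python3 - <<'E'
from h import *
t=np.load("top0.npz"); d=np.load("side0.npz"); W=cloud(t);V=cloud(d)
f=lambda u,v:(340+(u+.5)/4-.5,165+(v+.5)/4-.5)
g=lambda u,v:(135+(u+.5)/4-.5,220+(v+.5)/4-.5)
print("mat z",np.median(W[250:255,400:405,2]),"bench",np.median(W[380:390,400:410,2]))
P={"big":((343,170),.067,.020),"small":((656,377),.047,.014),"cube":((379,414),.039,.035),"slid":((115,256),.031,.045),"eye":((173,466),.063,.03)}
side={"big":(324,307),"small":(260,370),"cube":(268,316),"slid":(318,280),"eye":(267,267)}
for n,(uv,z,r) in P.items():
    c=ray(t,f(*uv),z); print(n,c.round(4),"side",ray(d,side[n],z).round(4))
    for A in(W,V): print("   ",*rect(A,c,z,r,.006))
C=np.array([ray(t,g(*p),.02) for p in[(96,33),(534,58),(497,503),(38,478)]]);print("case",C.round(4).tolist(),C.mean(0),np.linalg.norm(C-np.roll(C,1,0),axis=1))
C2=np.array([ray(d,p,.02) for p in[(344,172),(325,222),(250,211),(274,164)]]);print("case side",C2.round(4).tolist(),C2.mean(0),np.linalg.norm(C2-np.roll(C2,1,0),axis=1))
for n,p in dict(narrow=(204,156),wide=(408,168),slot=(180,364),square=(388,376)).items(): print(n,ray(t,g(*p),.008).round(4))
print("cube edges",[ray(t,f(*p),.039).round(4).tolist() for p in[(382,357),(437,420),(376,472),(321,410)]])
E
```

```text
mat z 0.003178592266858904 bench -0.00026021936847103744
big [ 0.5777 -0.2044] side [ 0.5769 -0.2062]
    ((576.6644287109375, -203.64202880859375), (26.04060935974121, 25.067745208740234), 58.13774490356445) 185 0.06702396333793759
    ((575.1026611328125, -203.7698974609375), (24.118480682373047, 25.54541015625), 87.47142028808594) 148 0.06672689931912912
small [ 0.4653 -0.3204] side [ 0.466  -0.3163]
    ((465.1856384277344, -319.2904357910156), (19.82355499267578, 17.731651306152344), 14.205451965332031) 100 0.046820811108039595
    ((463.2400207519531, -319.6989440917969), (19.03921127319336, 17.720108032226562), 38.95630645751953) 98 0.046327742492937474
cube [ 0.4741 -0.2009] side [ 0.4721 -0.2019]
    ((473.9059753417969, -200.9674072265625), (38.92356872558594, 38.7868766784668), 26.632938385009766) 482 0.03923848280930531
    ((471.8219299316406, -199.64385986328125), (38.02446746826172, 40.55780792236328), 25.609346389770508) 382 0.039137123650196004
slid [ 0.5673 -0.1047] side [ 0.5673 -0.1123]
    ((568.9310913085938, -105.80351257324219), (59.87709045410156, 21.14518737
[... 268 characters left out ...]
810546875), (42.62746810913086, 42.734588623046875), 76.03988647460938) 534 0.06316427288046361
    ((466.09808349609375, -103.57633972167969), (41.81170654296875, 44.7894401550293), 5.18096399307251) 317 0.06305874121148147
case [[0.6459, 0.2658], [0.5953, 0.0735], [0.4056, 0.1234], [0.4552, 0.3156]] [0.52548482 0.1945756 ] [0.19712685 0.19880853 0.1962078  0.19846303]
case side [[0.6437, 0.2614], [0.5874, 0.0709], [0.4092, 0.1177], [0.4578, 0.3063]] [0.52452544 0.18909168] [0.1912637  0.19867108 0.18426822 0.19470959]
narrow [0.5829 0.2288]
wide [0.5592 0.1391]
slot [0.4926 0.2523]
square [0.4692 0.1628]
cube edges [[0.4983, -0.2084], [0.4665, -0.225], [0.4498, -0.1934], [0.4808, -0.1766]]
```

Both cameras agree to about 2 mm, and the sizes, mat height and 198 mm case side check out. I'll pick the big objective first.

```bash
cat > p.py <<'E'
from workcell import bot
import numpy as np
# pick x,y,yaw, tcp height over base, part width, place x,y,yaw
J={"big":(.5762,-.2040,-15,.036,.040,.5588,.1388,-14.7),"small":(.4648,-.3198,-15,.033,.026,.5823,.2281,-14.7),
"cube":(.4732,-.2006,26.6,.033,.038,.4693,.1623,-14.7),"slid":(.5682,-.1055,12,.032,.020,.4927,.2515,-14.7)}
def plan(n):
    x,y,a,h,w,X,Y,A=J[n]; best=None
    for k in(0,180):
        q=[bot.inverse_kinematics([px,py,pz],[180,0,pa+k]) for px,py,pz,pa in((x,y,.15,a),(x,y,h+.003,a),(X,Y,.18,A),(X,Y,h+.008,A))]
        if all(v is not None for v in q):
            m=max(abs(v[5]) for v in q)
            if best is None or m<best[0]: best=(m,k)
    return best
def show(t):
    s=bot.sense(); print(t,"t%.1f"%s["clock"],np.round(s["eef_pos"],4),"gap %.4f grip %.1f"%(s["finger_gap"],s["grip_force"]),np.round(s["wrist_force"],1))
def go(n):
    x,y,a,h,w,X,Y,A=J[n]; k=plan(n)[1]; print(n,"k",k)
    bot.command_gripper(min(w+.028,.085))
    bot.movep([x,y,.15],[180,0,a+k]); bot.move_straight([x,y,h+.003],max_speed=.12)
    bot.command_gripper(max(w-.015,0)); show("grip")
    bot.move_straight([x,y,.15],max_speed=.12); show("lift")
    s=bot.sense()
    if s["finger_gap"]<w-.006: print("NOT HELD"); return False
    bot.movep([X,Y,.16],[180,0,A+k]); show("over")
    bot.move_straight([X,Y,h+.014],max_speed=.12)
    print("touch",bot.move_straight([X,Y,h+.0075],max_speed=.03,threshold=5)); show("down")
    bot.command_gripper(w+.020); bot.move_straight([X,Y,.16],max_speed=.12); show("done")
    return True
E
python3 - <<'E'
from p import *
import cv2
for n in J: print(n,plan(n))
if go("big"):
    pass
cv2.imwrite("pics/s1.png",bot.snapshot("side")["img"][:,:,::-1])
E
```

```text
big (np.float64(101.07213339257343), 180)
small (np.float64(116.65658554365196), 180)
cube (np.float64(115.67336190908783), 0)
slid (np.float64(119.4756393654406), 180)
big k 180
grip t3.9 [ 0.5774 -0.2044  0.0405] gap 0.0384 grip 61.1 [ 0.1 -0.4  5.2]
lift t5.0 [ 0.5753 -0.2036  0.1487] gap 0.0382 grip 60.4 [-0.1 -0.4 -3.5]
over t6.3 [0.5591 0.1378 0.1599] gap 0.0386 grip 60.5 [ 0.  -1.3 -3.3]
touch True
down t7.6 [0.5606 0.1391 0.0455] gap 0.0385 grip 61.1 [0.5 0.  5.4]
done t9.1 [0.558  0.1387 0.1589] gap 0.0597 grip 0.0 [0.3 0.1 0.3]
```

View pics/s1.png

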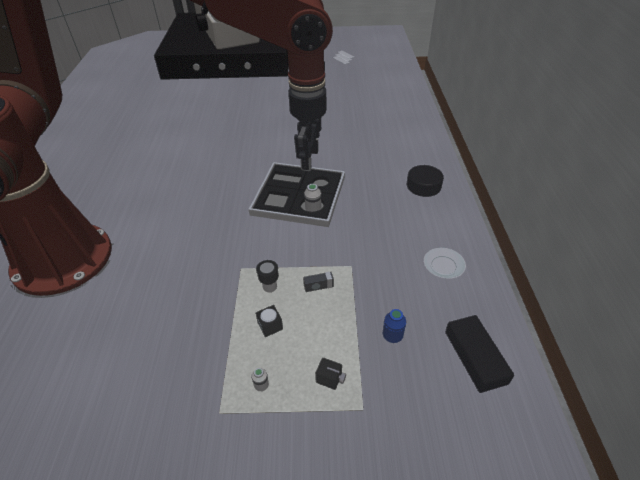

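The big objective stands in the wide pocket at (313,193), and touch came at exactly the expected height. There is plenty of time left, so I'll do the other three.

Run:
```python
from p import *
import cv2
from h import *
for n in("small","cube","slid"):
    if not go(n): break
bot.movep([.35,-.35,.3],[180,0,165]); show("away")
s=bot.snapshot("top"); np.savez("top1.npz",**s); cv2.imwrite("pics/t1.png",s["img"][:,:,::-1])
cv2.imwrite("pics/t1c.png",cv2.resize(s["img"][220:350,135:285,::-1],None,fx=4,fy=4,interpolation=cv2.INTER_CUBIC))
```

```text
small k 180
grip t12.6 [ 0.4657 -0.3204  0.0373] gap 0.0237 grip 59.3 [-0.2  0.8  5.8]
lift t13.7 [ 0.4641 -0.3192  0.1488] gap 0.0239 grip 58.8 [-0.2  1.1 -2.4]
over t15.7 [0.5826 0.227  0.1599] gap 0.0238 grip 58.9 [ 0.9 -0.3 -1.2]
touch True
down t17.0 [0.5839 0.2285 0.0423] gap 0.0238 grip 59.3 [0.4 0.1 3.7]
done t18.5 [0.5815 0.2278 0.1588] gap 0.0460 grip 0.0 [-0.4 -0.1 -0. ]
cube k 0
grip t21.9 [ 0.4743 -0.2012  0.0372] gap 0.0365 grip 62.2 [0.4 0.1 4.7]
lift t23.1 [ 0.4724 -0.2001  0.1489] gap 0.0369 grip 61.6 [ 0.3  0.1 -1.9]
over t24.4 [0.4694 0.1617 0.1596] gap 0.0371 grip 61.6 [ 0.   0.6 -1.8]
touch True
down t25.8 [0.471  0.1626 0.0422] gap 0.0371 grip 62.2 [-1.1  0.6  4.3]
done t27.3 [0.4685 0.1621 0.159 ] gap 0.0579 grip 0.0 [-0.5 -1.6 -0.8]
slid k 180
grip t32.4 [ 0.5693 -0.1058  0.0363] gap 0.0184 grip 62.1 [-0.6 -0.   5. ]
lift t33.5 [ 0.5673 -0.1052  0.1488] gap 0.0187 grip 61.5 [-0.2  0.5 -1.3]
over t34.9 [0.4929 0.2509 0.1597] gap 0.0186 grip 61.5 [-0.1 -0.9 -1. ]
touch True
down t36.3 [0.4943 0.2521 0.0413] gap 0.0183 grip 62.1 [ 0.1 -0.4  5. ]
done t37.8 [0.4919 0.2512 0.1589] gap 0.0402 grip 0.0 [0.3 0.1 0.3]
away t40.0 [ 0.3504 -0.3493  0.2997] gap 0.0397 grip 0.0 [ 0.2  0.2 -0.8]
```

View pics/t1.png

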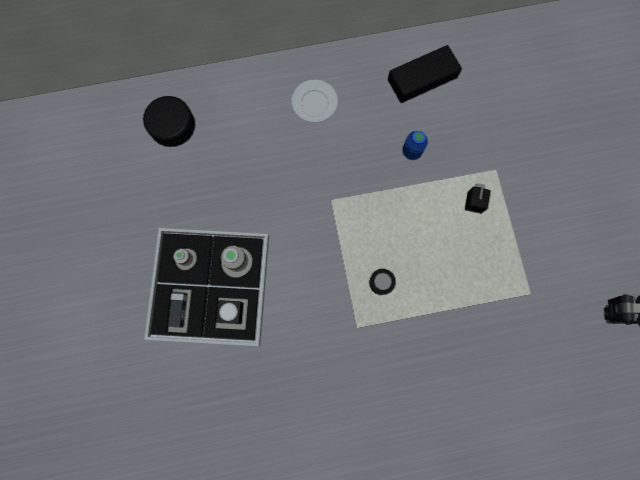

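View pics/t1c.png

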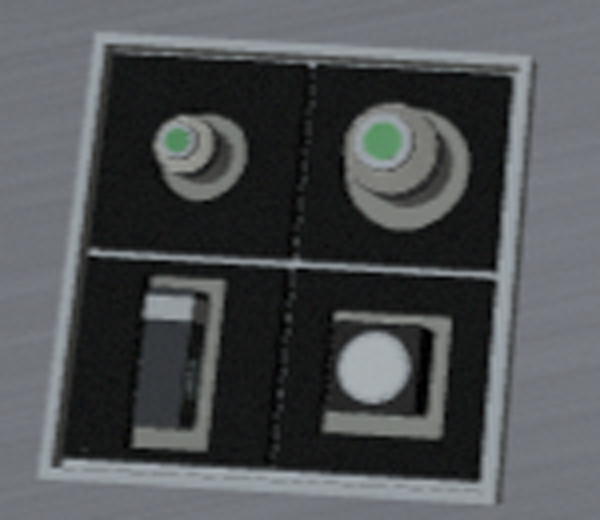

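All four parts stand in their own pockets, and the eyepiece (382,281) and clamp (478,198) haven't moved. I'll check offsets and heights numerically, and hand in if they're good.

Run:
```python
from p import *
from h import *
s=np.load("top1.npz");W=cloud(s);ok=True
for n,z,r,tip in(("big",.072,.022,0),("small",.052,.014,0),("cube",.044,.035,0),("slid",.036,.045,0)):
    c=J[n][5:7]; R,k,m=rect(W,c,z,r,.006); e=np.hypot(R[0][0]/1e3-c[0],R[0][1]/1e3-c[1]); print(n,np.round(R[0],1),np.round(R[1],1),"err %.4f top %.4f want %.3f"%(e,m,z)); ok&=e<.007 and abs(m-z)<.003
print(ok)
if ok: print(bot.sign_off())
```

```text
big [560.1 137.8] [25.4 25.6] err 0.0017 top 0.0716 want 0.072
small [581.3 227.3] [17.6 18. ] err 0.0013 top 0.0513 want 0.052
cube [470.8 161.3] [38.  38.3] err 0.0018 top 0.0440 want 0.044
slid [493.8 250.3] [21.6 59. ] err 0.0017 top 0.0355 want 0.036
True
the job is handed in; nothing more can be done
None
```

All four parts stand in their own pockets, each within 2 mm of centre by the last camera check; the eyepiece and post clamp were not touched, and the job is handed in at about 40 s of the 106 s allowed.

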